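# Free the binding star wheel

### The arm

A 6-joint arm with a two-finger parallel gripper is mounted at the origin on a cart in front of the work surface, level with it; the furniture and walls round the work are solid. World frame = base frame: x ahead of the robot, y to its left, z up, the work surface at z = 0. Lengths are in mm, angles in rad, forces in N, time in s.
With the tool pointing down it reaches from about 325 to 775 mm from the base axis. Payload 5.5 kg.
Tool frame: the origin (TCP) lies on the centre line of the jaws, within the pads' length; the fingertips stand 14 mm ahead of it and the grasp point (between the pads) lies 5 mm behind it (tcp_to_tips is the distance from the TCP to the fingertips, in mm); z points along the fingers, y is the line along which they close (so a half turn about z gives the same grasp; the last joint's range is limited). The gripper opens to 85 mm and grips with 20 to 120 N. Pads are 22 mm wide; open, the fingers measure 114 mm over their backs; the gripper's body (76 mm by 85 mm) begins 54 mm behind the grasp point. The pads swing forward as they close: fully open they stand 13 mm farther back than shut.
Start: joints at [-1.311, 0.091, 1.231, -0, 1.82, -0.057], TCP at [186.916, -570.157, 245.275] pointing down, gripper open.
Joint ranges: [-2.87, 2.87], [-0.86, 2.18], [0.17, 2.46], [-1.51, 4.65], [0.06, 2.69], [-2.65, 2.65]. Speed limits (rad/s): [2.57, 2.57, 3.01, 3.14, 3.14, 3.14].

### API

Orientations are given as a unit quaternion [x, y, z, w].
In Python, from station import sense, camera, camera_params, hand_in, look_for, spot_point, tcp_to_tips gives the robot as it stands.
- The arm moves only by the tool jog_arm, never from a script. Its argument "plan" is one flat list of numbers, 5 for each row, row after row: the gripper command: -1 is fully open, 1 is shut, values between are in proportion, then the shift along the world's x, y, z each as a share of 30 cm, from -1 to 1, then the turn about the world's z as a share of pi/4 rad, from -1 to 1. A call has 1 to 5 rows; each row is the pose to reach, as a shift and turn from the pose commanded when the call began; what a row does not reach only later rows make up. A row lasts 1/8 s, in which the tool goes at most 62.5 mm and 10.7 degrees, less where a joint would pass 70% of its speed; a pose out of reach is approached as far as the arm can. A call with a number of a shift or a turn outside -1 to 1 is refused whole. A call with a gripper value outside its range is refused whole. The fingers move at their own pace and stop on an object; the grip force is fixed at half the most. Time passes only in rows, so rows that repeat a pose let the fingers close. It gives the time, the measured TCP pose, the force, the opening and the grip force at its end, in the units of the state.
- sense(): the state, without advancing time (a new reading comes with each control period).
- camera(name): name is "scene" or "top" or "wrist"; returns (picture, depth): 384x512x3 uint8, blue, green, red; 384x512 float32, mm along the optical axis (not along the pixel's ray), 0 where there is no reading.
- camera_params(name): a dict with "fx", "fy", "cx", "cy" (pixels), "T" (4x4, takes a point from camera to world coordinates). Camera axes: x right, y down, z forward; pixel columns grow to the right and rows downward; lengths in mm; the calibration is good to about 2 mm. The wrist camera is an equidistant fisheye: a pixel r from the principal point sees the ray r / f radians off the axis. A picture is of the moment at which its call begins: read the wrist's pose just before it. camera_params takes no time and is no camera call; for the wrist camera it gives the pose at the moment of the call.
- hand_in(): hands the job in; it is judged then, once.
Trained networks look in the newest picture that a camera, given by its name, has taken for a name from the list of things; names that differ only in an ending like _2 or _b are one class to them, and where a whole thing is asked for, a point or a joint stands for the part that bears it (a point fixed in the world has none). Each returns a list of dicts, best first, with "score" (0 to 1); they miss things now and then, are a little off and sometimes report something else, mostly with a low value. They report only what shows in the picture. A call takes as long as a camera call.
- look_for(thing, camera): "extent" ([centre column, centre row, width, height] in pixels, round what is visible of it).
- spot_point(thing, camera): "point" ([row, column] in pixels: a listed point, or the origin of a listed thing).
The state is a dict: "time_s": time; "joint_positions": joint angles; "qd": joint speeds; "joint_efforts": joint torques, N m; "tcp_pos": TCP position; "orientation": TCP orientation; "force": force on the tool from outside, world axes, zero at the start; "wrist_torque": the same for the moment, N m; "grip_width": finger opening in mm; "grasp_force": force on a finger pad.
Only numpy, scipy, OpenCV 4.12 (cv2) and the standard library are available. Lean on these libraries where they do the work, as an engineer would, in place of code of your own. Each camera call takes 0.05 s, during which the arm holds its last target. There are 200 camera calls.

### The job

One of the three star wheels on the transfer plate binds because its clamping lever is done up too tight. Turn each wheel on with a fingertip to find it, slacken that wheel's lever by a good quarter turn (the threads may be left- or right-handed, so feel which way it gives and do not force it the other way) and leave the other two levers tight. In the end every wheel, the freed one too, stands turned on by at least one pocket from where it was, and the jar, the dish and the spanner near by are left where they are.

Things in the scene. Friction and masses are not known exactly. Their poses are not given: they have to be found in the camera images.
- star_plate: Fixed dark steel plate, 130 (x) x 470 (y) x 12 mm, screwed to the table; origin under its centre, on the table top. Three upright axles at plate y = +160, 0, -160 mm (a, b, c), x = 0, each with, from below: bearing housing, white star wheel, steel clamp disc (radius 23 mm, up to 63 mm) and black clamping lever. Wheel and lever turn separately. All heights here are above the table.
- wheel_a (a joint): Turn of the left (+y) star wheel (rad, counter-clockwise from above positive, no limit; starts near 0): radius 60 mm, 40 to 58 mm high, five round pockets in the rim 72 deg apart. A free wheel turns with about 1 N at the rim and stays where left. A binding one has a few degrees of play (at most 7), then stands fast until its lever is slackened by about 50 deg; then it is free.
- wheel_a_pocket0 (a point): Centre of one pocket of that wheel, on the rim 60 mm from the axle, 49 mm high; turns with the wheel. Pockets have radius 22 mm (bottom 38 mm from the axle), the lobes between them are about 28 mm wide.
- lever_a (a joint): Turn of the left (+y) wheel's lever (rad, counter-clockwise from above positive, limits -2.0, 2.0; within 0.1 of 0 when tight): arm to 85 mm from the axle, grip 16 mm thick. Left- or right-hand thread, unseen, each its own: one way it is stopped hard after at most 11 deg of play; the other way it slackens against a steady 6 N at the grip and stays where left.
- lever_a_grip (a point): Middle of that lever's grip, 68 mm from the axle, 80 mm high (grip 72 to 88, hub up to 92 mm high); turns with the lever.
- wheel_b (a joint): Turn of the middle star wheel (rad, counter-clockwise from above positive, no limit; starts near 0): same make and behaviour as wheel a.
- wheel_b_pocket0 (a point): Centre of one pocket of that wheel, on the rim 60 mm from the axle, 49 mm high; turns with the wheel. Pockets have radius 22 mm (bottom 38 mm from the axle), the lobes between them are about 28 mm wide.
- lever_b (a joint): Turn of the middle wheel's lever (rad, counter-clockwise from above positive, limits -2.0, 2.0; within 0.1 of 0 when tight): same make as lever a, with its own thread hand.
- lever_b_grip (a point): Middle of that lever's grip, 68 mm from the axle, 80 mm high (grip 72 to 88, hub up to 92 mm high); turns with the lever.
- wheel_c (a joint): Turn of the right (-y) star wheel (rad, counter-clockwise from above positive, no limit; starts near 0): same make and behaviour as wheel a.
- wheel_c_pocket0 (a point): Centre of one pocket of that wheel, on the rim 60 mm from the axle, 49 mm high; turns with the wheel. Pockets have radius 22 mm (bottom 38 mm from the axle), the lobes between them are about 28 mm wide.
- lever_c (a joint): Turn of the right (-y) wheel's lever (rad, counter-clockwise from above positive, limits -2.0, 2.0; within 0.1 of 0 when tight): same make as lever a, with its own thread hand.
- lever_c_grip (a point): Middle of that lever's grip, 68 mm from the axle, 80 mm high (grip 72 to 88, hub up to 92 mm high); turns with the lever.
- jar_mid (a point): Middle of a loose grease jar (66 mm wide, 60 mm high, white with a blue lid) standing in front of the plate. A bystander.
- dish_mid (a point): Middle of a loose shallow grey dish (87 mm wide, 24 mm high) to the right of the plate. A bystander.
- spanner_mid (a point): Middle of a loose spanner, 180 mm long, 6 mm high, lying at the right. A bystander.

How it is judged (in metres and radians):
At the end, for the whole second after the job is handed in: All three wheels stand more than 0.9 rad (52 deg) from their zero, to either side, and are still; exactly one lever (which can only be the binding wheel's, or that wheel would not have turned) is more than 1.0 rad from its tight position and the other two are within 0.25 rad of theirs ((value of joint wheel_a above 0.9 rad or value of joint wheel_a below -0.9 rad) and (value of joint wheel_b above 0.9 rad or value of joint wheel_b below -0.9 rad) and (value of joint wheel_c above 0.9 rad or value of joint wheel_c below -0.9 rad) and velocity of joint wheel_a between -0.1 and 0.1 rad/s and velocity of joint wheel_b between -0.1 and 0.1 rad/s and velocity of joint wheel_c between -0.1 and 0.1 rad/s and (((value of joint lever_a above 1 rad or value of joint lever_a below -1 rad) and value of joint lever_b between -0.25 and 0.25 rad and value of joint lever_c between -0.25 and 0.25 rad) or ((value of joint lever_b above 1 rad or value of joint lever_b below -1 rad) and value of joint lever_a between -0.25 and 0.25 rad and value of joint lever_c between -0.25 and 0.25 rad) or ((value of joint lever_c above 1 rad or value of joint lever_c below -1 rad) and value of joint lever_a between -0.25 and 0.25 rad and value of joint lever_b between -0.25 and 0.25 rad))); the robot touches nothing.
It fails at once if a wheel or lever is forced: more than 60 N between the fingers and the plate with all that it carries (contact force between the fingers and star_plate above 60 N).
It fails at once if the jar, the dish or the spanner is pushed more than 30 mm from its place (distance of any of jar_mid, dish_mid, spanner_mid from where it was at the start of the episode above 0.03 m).
It also fails if it takes over 72 s, if anything falls off the work surface, if the arm or the gripper's body presses on something with over 40 N, if the wrist force passes 120 N, or if a joint passes its speed limit or range.

## Working session

There is one attempt and no reset: what is moved stays moved. The work goes in short steps, Python scripts to look and compute and a tool call to move; the robot and the scene stay as the last step left them, time stands still between calls to the robot, and variables do not carry over. Pictures are saved under pics/ and viewed, at most 10 in all, crops included, and the job is handed in when it is done.

Besides the shell and the picture viewer there is one more tool, called as a command line: name --argument value ..., lists and objects as JSON in quotes. jog_arm: Moves the arm, as the interface text tells. Shift numbers are shares of 30 cm and turn numbers shares of pi/4 rad, none past 1 either way. Its arguments: {"type":"object","properties":{"plan":{"type":"array"}},"required":["plan"]}

```bash
mkdir -p pics; cat > h.py <<'E'
from station import *
import numpy as np, cv2
def px2w(cam,r,c,z=None,depth=None):
    p=camera_params(cam);T=np.array(p["T"])
    d=np.array([(c-p["cx"])/p["fx"],(r-p["cy"])/p["fy"],1.])
    if z is None: return (T@np.r_[d*depth[int(r),int(c)],1])[:3]
    v=T[:3,:3]@d;o=T[:3,3]
    return o+v*(z-o[2])/v[2]
E
python3 - <<'E'
from h import *
s=sense();print(s["time_s"],s["tcp_pos"],s["orientation"],s["force"],s["grip_width"],tcp_to_tips)
for cam in("top","scene"):
    im,d=camera(cam);cv2.imwrite(f"pics/{cam}0.png",im)
    print(cam,camera_params(cam)["T"])
    for n,z in(("star_plate",0),("wheel_a_pocket0",49),("lever_a_grip",80),("jar_mid",30),("dish_mid",12),("spanner_mid",3)):
        for q in spot_point(n,cam)[:4]:
            r,c=q["point"];print(n,round(q["score"],2),int(r),int(c),px2w(cam,r,c,z).round(0))
E
```

```text
0.0 [ 186.87130902 -569.88880833  244.15957067] [ 9.87477103e-01  1.57759443e-01 -9.29670692e-05 -9.59584981e-04] [-0.92330539 -0.73533326  0.12686578] 85.39344503362156 14.0
top [[ 2.15193932e-02 -9.97343760e-01  6.95869243e-02  3.86772105e+02]
 [-9.99742906e-01 -2.09692933e-02  8.62614363e-03 -5.59766588e+01]
 [-7.14404190e-03 -6.97546633e-02 -9.97538596e-01  1.71226157e+03]
 [ 0.00000000e+00  0.00000000e+00  0.00000000e+00  1.00000000e+00]]
star_plate 0.94 174 222 [535.  74.   0.]
wheel_a_pocket0 0.72 162 172 [570. 242.  49.]
wheel_a_pocket0 0.52 151 261 [612. -61.  49.]
lever_a_grip 0.65 186 153 [482. 298.  80.]
jar_mid 0.78 207 202 [416. 139.  30.]
dish_mid 0.85 165 307 [ 571. -225.   12.]
spanner_mid 0.57 166 308 [ 568. -228.    3.]
spanner_mid 0.55 221 350 [ 378. -377.    3.]
scene [[ 8.50078687e-01 -2.43244283e-01  4.67117164e-01 -2.26934144e+02]
 [-5.26129965e-01 -4.31851392e-01  7.32592407e-01 -1.18332011e+03]
 [ 2.35262826e-02 -8.68525529e-01 -4.95085770e-01  8.33276230e+02]
 [ 0.00000000e+00  0.00000000e+00  0.00000000e+00  1.00000000e+00]]
star_plate 0.15 225 303 [ 576. -207.    0.]
lever_a_grip 0.51 154 211 [487. 287.  80.]
jar_mid 0.67 185 218 [435. 126.  30.]
dish_mid 0.64 226 305 [ 569. -230.   12.]
spanner_mid 0.63 275 287 [ 383. -392.    3.]
```

View pics/top0.png

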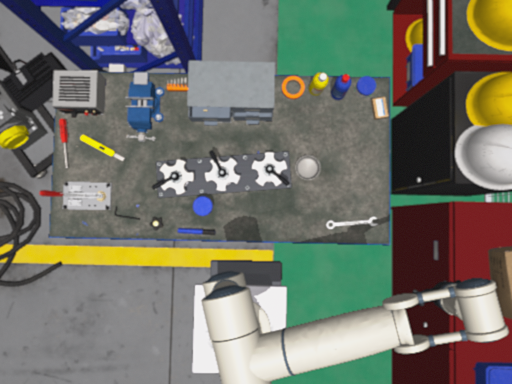

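View pics/scene0.png

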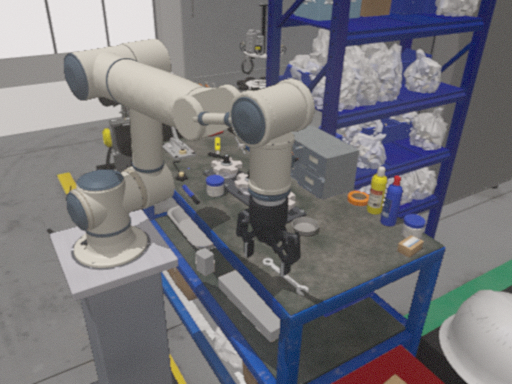

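The top view shows the wheels at about (col,row) (177,176), (222,172) and (270,168). The jar is at (203,205), the dish at (308,167) and the spanner at (350,222). I'll enlarge the plate.

```bash
python3 - <<'E'
from h import *
im=cv2.imread("pics/top0.png")
c=cv2.resize(im[140:220,145:325],None,fx=4.4,fy=4.4,interpolation=cv2.INTER_CUBIC);cv2.imwrite("pics/crop.png",c)
camera("top")
# white wheels: blobs
g=im.astype(int);m=((g.min(2)>165)*255).astype(np.uint8)[145:200,150:292]
n,l,st,ce=cv2.connectedComponentsWithStats(m)
for i in range(1,n):
    if st[i,4]>30: print(st[i],ce[i]+[150,145],px2w("top",ce[i][1]+145,ce[i][0]+150,58).round(0))
for cc,rr in((177,176),(222,172),(270,168)): print(px2w("top",rr,cc,90).round(0))
for n in("wheel_a","lever_a","star_plate","jar_mid","dish_mid"):
    for q in look_for(n,"top")[:4]:print(n,round(q["score"],2),np.round(q["extent"],1),px2w("top",q["extent"][1],q["extent"][0],58).round(0))
E
```

```text
[102   7  35  34 588] [268.30272109 169.16496599] [551. -86.  58.]
[ 55  13  35  33 581] [222.60240964 174.20826162] [531.  69.  58.]
[ 10  14  34  36 584] [176.3390411  176.25171233] [520. 227.  58.]
[519. 219.  90.]
[535.  69.  90.]
[552. -91.  90.]
wheel_a 0.94 [268.4 170.3  37.2  31.8] [547. -87.  58.]
wheel_a 0.8 [223.8 174.9  39.8  32.1] [528.  65.  58.]
wheel_a 0.74 [174.6 176.1  34.9  31.4] [521. 233.  58.]
wheel_a 0.51 [165.6 180.1  29.2  15.5] [507. 263.  58.]
lever_a 0.45 [167.4 180.   28.7  16.6] [507. 257.  58.]
star_plate 0.8 [223.1 175.6 137.8  51.1] [526.  67.  58.]
jar_mid 0.67 [307.5 166.4  21.7  23.9] [ 564. -220.   58.]
jar_mid 0.65 [202.6 205.8  19.9  14. ] [422. 134.  58.]
dish_mid 0.85 [308.6 167.2  24.1  18.7] [ 561. -224.   58.]
```

View pics/crop.png

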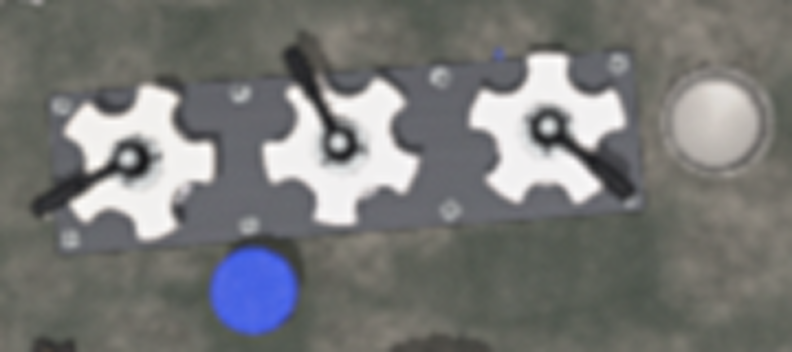

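```bash
python3 - <<'E'
from h import *
im=cv2.imread("pics/top0.png")
hub=[px2w("top",140+(y+.5)/4.4-.5,145+(x+.5)/4.4-.5,92)[:2] for x,y in((130,158),(340,143),(549,127))]
tip=[px2w("top",140+y/4.4-.5,145+x/4.4-.5,80)[:2] for x,y in((38,209),(293,50),(630,190))]
hub=np.array(hub);print(hub.round(1),[np.linalg.norm(hub[i]-hub[i+1]).round(1) for i in(0,1)])
u=(hub[0]-hub[2]);u/=np.linalg.norm(u);m=hub.mean(0);C=[m+160*u,m,m-160*u]
print("plate",m,np.degrees(np.arctan2(u[1],u[0]))-90)
p=camera_params("top");Ti=np.linalg.inv(np.array(p["T"]))
def proj(P):
    q=(Ti@np.c_[P,np.ones(len(P))].T)[:3];return (p["fx"]*q[0]/q[2]+p["cx"]),(p["fy"]*q[1]/q[2]+p["cy"])
g=cv2.min if 0 else im.min(2).astype(np.float32)
th=np.radians(np.arange(360))
def sc(c,r):
    P=np.c_[c[0]+r*np.cos(th),c[1]+r*np.sin(th),np.full(360,58)]
    x,y=proj(P);return cv2.remap(g,x.astype(np.float32)[None],y.astype(np.float32)[None],1)[0]
for n,c,t in zip("abc",C,tip):
    best=max(((abs((sc(c+[dx,dy],50)*np.exp(-5j*th)).mean()),dx,dy) for dx in range(-8,9,2) for dy in range(-8,9,2)))
    c2=c+best[1:];
    f=(sc(c,50)*np.exp(-5j*th)).mean();ph=-np.angle(f)/5 # max white at ph
    pk=np.degrees(ph)+36+72*np.arange(5)
    pk=(pk+180)%360-180
    print(n,c.round(1),best,"lever",np.degrees(np.arctan2(*(t-c)[::-1])).round(1),np.linalg.norm(t-c).round(0))
    for k in pk:print("  pocket",k.round(0),(c+60*np.array([np.cos(np.radians(k)),np.sin(np.radians(k))])).round(0))
E
```

```text
[[520.  228.4]
 [534.8  69.1]
 [550.3 -89.3]] [np.float64(160.0), np.float64(159.2)]
plate [535.02759388  69.38827516] 5.442973792186038
a [519.9 228.7] (np.float64(44.529714012423426), -4, 0) lever 118.7 81.0
  pocket 21.0 [576. 250.]
  pocket 93.0 [517. 289.]
  pocket 165.0 [462. 244.]
  pocket -123.0 [487. 178.]
  pocket -51.0 [558. 182.]
b [535.   69.4] (np.float64(38.118328386056255), -2, 4) lever 28.4 82.0
  pocket 69.0 [556. 125.]
  pocket 141.0 [488. 107.]
  pocket -147.0 [485.  37.]
  pocket -75.0 [551.  11.]
  pocket -3.0 [595.  66.]
c [550.2 -89.9] (np.float64(45.47943459795739), -2, 2) lever -126.2 77.0
  pocket 36.0 [599. -55.]
  pocket 108.0 [532. -33.]
  pocket 180.0 [490. -89.]
  pocket -108.0 [ 531. -147.]
  pocket -36.0 [ 598. -126.]
```

jog_arm --plan '[1,0.1,0.16,0,0,1,0.2,0.33,0,0,1,0.3,0.49,0,0,1,0.41,0.66,0,0,1,0.52,0.83,0,0]'

```text
time_s: 1.62
tcp_pos: [343.6, -319.5, 245.5]
orientation: [0.988, 0.158, 0.0, 0.0]
force: [1.2, -0.3, 1.1]
grip_width: -0.2
grasp_force: 0.0
```

jog_arm --plan '[1,0.1,0.15,0,0,1,0.2,0.31,0,0,1,0.3,0.46,0,0,1,0.4,0.62,0,0,1,0.487,0.763,0,0]'

```text
time_s: 2.25
tcp_pos: [489.8, -90.4, 245.5]
orientation: [0.987, 0.158, 0.0, 0.0]
force: [0.9, -0.8, 0.8]
grip_width: -0.1
grasp_force: 0.0
```

jog_arm --plan '[1,0,0,0,0]'

```text
time_s: 2.38
tcp_pos: [490.0, -89.4, 245.0]
orientation: [0.987, 0.16, -0.0, -0.0]
force: [-0.6, -0.4, 0.3]
grip_width: -0.5
grasp_force: 0.0
```

```bash
python3 - <<'E'
from h import *
print(sense()["tcp_pos"],sense()["force"])
im,d=camera("wrist");cv2.imwrite("pics/w1.png",im)
E
```

```text
[489.99080781 -89.4433921  245.00968189] [-0.61533202 -0.36901953  0.28044635]
```

View pics/w1.png

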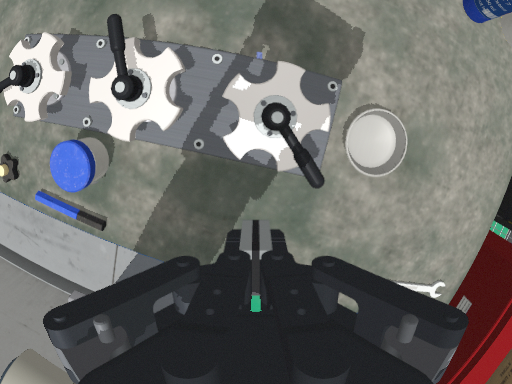

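The wrist view shows hubs a, b and c at (21,75), (125,87) and (275,117) (col,row). The shut fingers are at (256,230). I'll check the hub positions from here.

```bash
cat >> h.py <<'E'
def wr(c,r,z,p):
    dx,dy=(c-p["cx"]),(r-p["cy"]);R=np.hypot(dx/p["fx"],dy/p["fy"]);k=np.sin(R)/R if R else 1
    v=np.array(p["T"])[:3,:3]@np.array([dx/p["fx"]*k,dy/p["fy"]*k,np.cos(R)]);o=np.array(p["T"])[:3,3]
    return o+v*(z-o[2])/v[2]
E
python3 - <<'E'
from h import *
p=camera_params("wrist")
for n,c,r,z in(("a",21,75,92),("b",125,87,92),("c",275,117,92),("gripend c",319,182,80),("gripend b",115,20,80),("pocket c left-front",232,130,58)):print(n,wr(c,r,z,p).round(0))
for n,z in(("wheel_c_pocket0",49),("lever_c_grip",80)):
    for q in spot_point(n,"wrist")[:3]:print(n,q,wr(q["point"][1],q["point"][0],z,p).round(0))
E
```

```text
a [520. 209.  92.]
b [534.  60.  92.]
c [547. -91.  92.]
gripend c [ 500. -156.   80.]
gripend b [601. 103.  80.]
pocket c left-front [520. -54.  58.]
lever_c_grip {'point': [171.9, 312.9], 'score': 0.81} [ 508. -146.   80.]
```

jog_arm --plan '[1,0,0,-0.2,0,1,0,0,-0.4,0,1,0,0,-0.55,0,1,0,0,-0.6,0,1,0,0,-0.623,0]'

```text
time_s: 3.15
tcp_pos: [489.1, -93.2, 59.0]
orientation: [0.988, 0.157, 0.0, 0.0]
force: [1.1, -0.5, 0.3]
grip_width: 0.1
grasp_force: 0.0
```

jog_arm --plan '[1,0,0.01,0,0,1,0.003,0.02,0,0,1,0.003,0.03,0,0,1,0.003,0.037,0,0]'

```text
time_s: 3.65
tcp_pos: [490.3, -80.9, 59.0]
orientation: [0.987, 0.158, 0.0, 0.0]
force: [-0.0, 0.5, -0.3]
grip_width: -0.0
grasp_force: 0.0
```

jog_arm --plan '[1,0.004,0.007,0,0,1,0.005,0.014,0,0]'

```text
time_s: 3.9
tcp_pos: [491.5, -76.9, 58.4]
orientation: [0.987, 0.158, 0.0, 0.0]
force: [-0.1, 0.0, 0.4]
grip_width: -0.2
grasp_force: 0.3
```

jog_arm --plan '[1,0.004,0.007,0,0,1,0.005,0.014,0,0]'

```text
time_s: 4.15
tcp_pos: [493.0, -72.7, 58.3]
orientation: [0.987, 0.158, -0.0, 0.0]
force: [0.1, -0.3, -0.0]
grip_width: 0.1
grasp_force: 0.3
```

jog_arm --plan '[1,0.004,0.006,0,0,1,0.007,0.012,0,0]'

```text
time_s: 4.4
tcp_pos: [495.1, -69.0, 58.3]
orientation: [0.987, 0.158, -0.0, -0.0]
force: [0.6, -0.6, -0.0]
grip_width: 0.1
grasp_force: 0.3
```

jog_arm --plan '[1,0.004,0.006,0,0,1,0.007,0.012,0,0]'

```text
time_s: 4.65
tcp_pos: [497.2, -65.5, 58.3]
orientation: [0.987, 0.158, -0.0, 0.0]
force: [-0.7, -0.9, 0.7]
grip_width: 0.1
grasp_force: 0.3
```

jog_arm --plan '[1,0.004,0.008,0,0,1,0.008,0.016,0,0]'

```text
time_s: 4.9
tcp_pos: [499.6, -60.6, 58.4]
orientation: [0.987, 0.158, -0.0, -0.0]
force: [-0.0, -0.6, -0.5]
grip_width: 0.1
grasp_force: 0.3
```

jog_arm --plan '[1,0.005,0.008,0,0,1,0.01,0.016,0,0]'

```text
time_s: 5.15
tcp_pos: [502.6, -55.8, 58.4]
orientation: [0.987, 0.158, -0.0, 0.0]
force: [-0.4, -1.0, -0.3]
grip_width: 0.1
grasp_force: 0.3
```

```bash
python3 - <<'E'
from h import *
print(sense()["tcp_pos"],sense()["force"])
im,d=camera("wrist");cv2.imwrite("pics/w2.png",im)
E
```

```text
[502.61080407 -55.75714277  58.37140993] [-0.43149968 -0.97080322 -0.30191816]
```

View pics/w2.png

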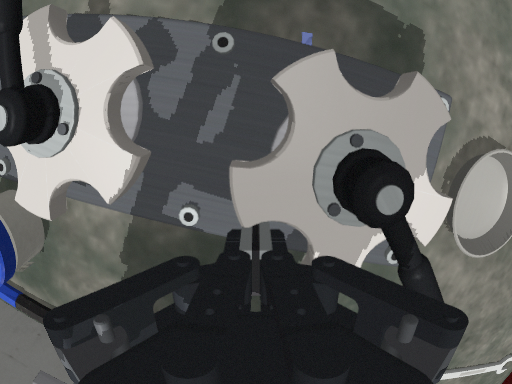

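Wheel c turns with the fingertips: they sit in the pocket between the lobes at (235,180) and (325,255), with about 1 N of force. Wheel c is free, so I'll finish its sweep.

jog_arm --plan '[1,0.019,0.027,0,0,1,0.046,0.048,0,0,1,0.075,0.065,0,0,1,0.107,0.077,0,0,1,0.124,0.08,0,0]'

```text
time_s: 5.82
tcp_pos: [540.4, -31.6, 58.2]
orientation: [0.987, 0.158, -0.0, -0.0]
force: [-0.9, -0.5, 0.3]
grip_width: -0.2
grasp_force: 0.4
```

jog_arm --plan '[1,0.027,0.003,0,0,1,0.013,0.005,0.02,0,1,0.013,0.005,0.22,0,1,-0.09,0.12,0.23,0,1,-0.185,0.229,0.23,0]'

```text
time_s: 6.45
tcp_pos: [484.0, 37.2, 129.3]
orientation: [0.988, 0.157, 0.002, 0.0]
force: [0.1, 0.5, -0.9]
grip_width: -0.2
grasp_force: 0.0
```

jog_arm --plan '[1,0,0,-0.01,0,1,0,0,-0.15,0,1,0,0,-0.2,0,1,0,0,-0.23,0]'

```text
time_s: 6.95
tcp_pos: [484.1, 36.3, 57.7]
orientation: [0.988, 0.157, -0.001, -0.0]
force: [0.6, 0.1, 1.0]
grip_width: 0.1
grasp_force: 0.0
```

jog_arm --plan '[1,0.004,-0.01,0,0,1,0.01,-0.018,0,0,1,0.015,-0.025,0,0,1,0.02,-0.032,0,0]'

```text
time_s: 7.45
tcp_pos: [490.6, 27.0, 58.9]
orientation: [0.987, 0.158, 0.0, 0.0]
force: [-0.7, 0.7, 0.2]
grip_width: 0.1
grasp_force: 0.3
```

jog_arm --plan '[1,0.004,-0.006,0,0,1,0.008,-0.01,0,0]'

```text
time_s: 7.7
tcp_pos: [492.6, 24.1, 58.4]
orientation: [0.987, 0.158, -0.0, -0.0]
force: [-0.4, 0.5, -0.2]
grip_width: 0.0
grasp_force: 0.3
```

jog_arm --plan '[1,0.004,-0.006,0,0,1,0.009,-0.01,0,0]'

```text
time_s: 7.95
tcp_pos: [495.3, 21.1, 58.3]
orientation: [0.987, 0.158, -0.0, -0.0]
force: [-0.7, -0.0, 0.8]
grip_width: -0.1
grasp_force: 0.3
```

jog_arm --plan '[1,0.004,-0.005,0,0,1,0.009,-0.009,0,0]'

```text
time_s: 8.2
tcp_pos: [498.1, 18.4, 58.3]
orientation: [0.987, 0.158, -0.0, -0.0]
force: [-0.3, -0.0, -0.3]
grip_width: -0.2
grasp_force: 0.3
```

jog_arm --plan '[1,0.007,-0.003,0,0,1,0.014,-0.004,0,0]'

```text
time_s: 8.45
tcp_pos: [502.3, 17.0, 58.3]
orientation: [0.987, 0.158, -0.0, 0.0]
force: [-1.7, -0.8, -0.5]
grip_width: 0.2
grasp_force: 0.4
```

jog_arm --plan '[1,0.007,-0.003,0,0,1,0.014,-0.005,0,0]'

```text
time_s: 8.7
tcp_pos: [506.5, 15.6, 58.4]
orientation: [0.987, 0.158, -0.0, 0.0]
force: [-0.5, -1.4, -0.4]
grip_width: -0.1
grasp_force: 0.4
```

jog_arm --plan '[1,0.008,-0.003,0,0,1,0.016,-0.006,0,0]'

```text
time_s: 8.95
tcp_pos: [511.4, 14.1, 58.4]
orientation: [0.987, 0.158, 0.0, -0.0]
force: [-0.6, 0.8, -0.7]
grip_width: 0.4
grasp_force: 0.3
```

jog_arm --plan '[1,0.034,-0.007,0,0,1,0.068,-0.012,0,0,1,0.103,-0.011,0,0,1,0.136,-0.004,0,0,1,0.152,0.002,0,0]'

```text
time_s: 9.57
tcp_pos: [557.5, 14.7, 58.2]
orientation: [0.987, 0.158, -0.0, 0.0]
force: [-1.0, 0.2, 1.3]
grip_width: 0.1
grasp_force: 0.4
```

jog_arm --plan '[1,-0.012,-0.003,0.03,0,1,-0.012,0,0.23,0,1,-0.02,0.18,0.25,0,1,-0.06,0.38,0.25,0,1,-0.1,0.58,0.25,0]'

```text
time_s: 10.2
tcp_pos: [526.4, 190.0, 134.8]
orientation: [0.988, 0.157, 0.001, -0.0]
force: [-0.1, 0.9, -0.5]
grip_width: -0.1
grasp_force: 0.0
```

jog_arm --plan '[1,-0.01,0.18,0,0,1,-0.028,0.361,0,0,1,-0.028,0.361,0,0]'

```text
time_s: 10.58
tcp_pos: [517.1, 300.2, 134.0]
orientation: [0.987, 0.16, 0.0, -0.001]
force: [-0.9, -0.7, -0.2]
grip_width: -0.1
grasp_force: 0.0
```

```bash
python3 - <<'E'
from h import *
print(sense()["tcp_pos"],sense()["force"])
im,d=camera("wrist");im2,d=camera("top")
c=cv2.resize(im2[140:220,145:325],None,fx=3,fy=3,interpolation=cv2.INTER_CUBIC)
o=np.zeros((384+240,540,3),np.uint8);o[:384,:512]=im;o[384:]=c
cv2.imwrite("pics/w3.png",o[:600])
E
```

```text
[517.13124382 300.23448649 134.00339729] [-0.94361405 -0.69762464 -0.17633435]
```

View pics/w3.png

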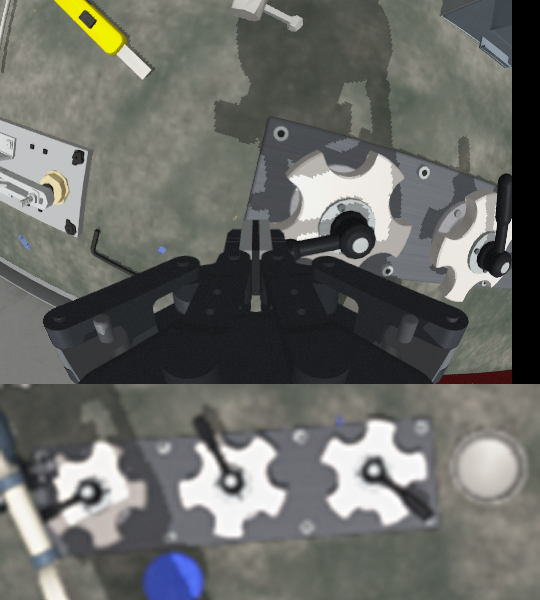

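Wheels b and c now stand about one pocket on, so a is the binding one. The fingers are at (256,230), on the inner (+x) side of lever a, whose hub is at (357,240). I'll go down and feel the lever.

jog_arm --plan '[1,0,0,-0.08,0,1,0,0,-0.12,0,1,0,0,-0.15,0,1,0,0,-0.173,0]'

```text
time_s: 11.18
tcp_pos: [518.7, 296.3, 81.4]
orientation: [0.988, 0.157, 0.0, -0.0]
force: [-0.4, 0.2, 0.4]
grip_width: -0.1
grasp_force: 0.0
```

jog_arm --plan '[1,-0.01,-0.004,0,0,1,-0.02,-0.01,0,0,1,-0.025,-0.013,0,0]'

```text
time_s: 11.55
tcp_pos: [510.9, 293.0, 82.1]
orientation: [0.987, 0.158, 0.0, -0.0]
force: [-0.6, 0.5, -0.0]
grip_width: -0.5
grasp_force: 0.0
```

jog_arm --plan '[1,-0.005,-0.002,0,0,1,-0.01,-0.005,0,0]'

```text
time_s: 11.8
tcp_pos: [507.9, 291.4, 81.7]
orientation: [0.987, 0.158, 0.0, -0.0]
force: [0.3, -0.0, 0.1]
grip_width: 0.1
grasp_force: 0.0
```

jog_arm --plan '[1,-0.005,-0.002,0,0,1,-0.01,-0.005,0,0]'

```text
time_s: 12.05
tcp_pos: [506.1, 290.6, 81.9]
orientation: [0.987, 0.158, 0.002, -0.001]
force: [5.7, 3.5, -2.5]
grip_width: 0.0
grasp_force: 3.4
```

jog_arm --plan '[1,-0.003,-0.001,0,0,1,-0.006,-0.003,0,0]'

```text
time_s: 12.3
tcp_pos: [504.3, 289.8, 81.8]
orientation: [0.987, 0.158, 0.002, -0.001]
force: [5.6, 4.3, -1.5]
grip_width: -0.1
grasp_force: 3.4
```

jog_arm --plan '[1,-0.003,-0.001,0,0,1,-0.006,-0.003,0,0]'

```text
time_s: 12.55
tcp_pos: [502.6, 288.9, 81.9]
orientation: [0.987, 0.158, 0.002, -0.001]
force: [5.3, 4.3, -2.0]
grip_width: 0.3
grasp_force: 3.4
```

jog_arm --plan '[1,-0.004,-0.002,0,0,1,-0.009,-0.005,0,0]'

```text
time_s: 12.8
tcp_pos: [499.8, 287.5, 81.9]
orientation: [0.987, 0.158, 0.002, -0.001]
force: [6.1, 3.9, -2.5]
grip_width: -0.1
grasp_force: 3.4
```

jog_arm --plan '[1,-0.004,-0.002,0,0,1,-0.009,-0.006,0,0]'

```text
time_s: 13.05
tcp_pos: [497.1, 285.8, 81.9]
orientation: [0.987, 0.158, 0.002, -0.001]
force: [6.2, 4.5, -2.6]
grip_width: -0.1
grasp_force: 3.5
```

jog_arm --plan '[1,-0.004,-0.003,0,0,1,-0.009,-0.006,0,0]'

```text
time_s: 13.3
tcp_pos: [494.3, 284.0, 81.9]
orientation: [0.987, 0.158, 0.002, -0.001]
force: [5.5, 4.2, -1.6]
grip_width: -0.1
grasp_force: 3.5
```

jog_arm --plan '[1,-0.004,-0.003,0,0,1,-0.009,-0.006,0,0]'

```text
time_s: 13.55
tcp_pos: [491.7, 282.2, 81.9]
orientation: [0.987, 0.158, 0.002, -0.001]
force: [6.7, 3.9, -3.2]
grip_width: -0.2
grasp_force: 3.5
```

jog_arm --plan '[1,-0.004,-0.003,0,0,1,-0.009,-0.007,0,0]'

```text
time_s: 13.8
tcp_pos: [489.2, 280.1, 81.9]
orientation: [0.987, 0.158, 0.002, -0.001]
force: [6.9, 3.5, -2.5]
grip_width: -0.1
grasp_force: 3.7
```

It keeps giving at a steady 6–7 N after 19 deg, more than the 11 deg of play, so counter-clockwise slackens. I'll go on.

jog_arm --plan '[1,-0.019,-0.004,0,0,1,-0.036,-0.018,0,0,1,-0.051,-0.034,0,0,1,-0.064,-0.051,0,0,1,-0.075,-0.069,0,0]'

```text
time_s: 14.42
tcp_pos: [467.2, 260.0, 83.4]
orientation: [0.987, 0.158, 0.003, -0.002]
force: [6.8, 4.6, 2.6]
grip_width: -0.1
grasp_force: 3.6
```

jog_arm --plan '[1,-0.011,-0.023,0,0,1,-0.019,-0.047,0,0,1,-0.024,-0.072,0,0,1,-0.026,-0.097,0,0,1,-0.025,-0.122,0,0]'

```text
time_s: 15.05
tcp_pos: [458.5, 224.0, 83.1]
orientation: [0.987, 0.158, 0.002, -0.002]
force: [1.6, 8.5, 1.9]
grip_width: -0.1
grasp_force: 3.8
```

jog_arm --plan '[1,0,0.05,0.01,0,1,0,0.06,0.17,0,1,0.14,0,0.17,0,1,0.3,-0.12,0.17,0,1,0.333,-0.137,0.17,0]'

```text
time_s: 15.68
tcp_pos: [559.4, 179.2, 131.7]
orientation: [0.988, 0.156, -0.001, 0.001]
force: [-0.1, 0.5, 1.1]
grip_width: -0.1
grasp_force: 0.0
```

jog_arm --plan '[1,0,0,-0.08,0,1,0,0,-0.17,0,1,0,0,-0.22,0,1,0,0,-0.253,0]'

```text
time_s: 16.18
tcp_pos: [557.2, 181.3, 55.8]
orientation: [0.987, 0.158, -0.001, 0.0]
force: [0.2, 0.7, 0.1]
grip_width: -0.1
grasp_force: 0.0
```

jog_arm --plan '[1,0.01,0.008,0,0,1,0.02,0.018,0,0,1,0.025,0.025,0,0,1,0.028,0.034,0,0]'

```text
time_s: 16.68
tcp_pos: [566.7, 191.1, 57.4]
orientation: [0.987, 0.158, 0.001, 0.0]
force: [0.2, -1.0, 1.2]
grip_width: 0.2
grasp_force: 0.4
```

jog_arm --plan '[1,0.004,0.008,0,0,1,0.008,0.016,0,0]'

```text
time_s: 16.92
tcp_pos: [568.7, 195.9, 56.8]
orientation: [0.987, 0.158, 0.0, -0.0]
force: [-1.0, 0.2, 0.8]
grip_width: -0.3
grasp_force: 0.4
```

jog_arm --plan '[1,0.003,0.008,0,0,1,0.006,0.016,0,0]'

```text
time_s: 17.18
tcp_pos: [570.3, 200.7, 56.5]
orientation: [0.987, 0.158, -0.0, -0.0]
force: [-0.7, -0.2, 0.9]
grip_width: -0.3
grasp_force: 0.3
```

jog_arm --plan '[1,0.002,0.008,0,0,1,0.005,0.016,0,0]'

```text
time_s: 17.42
tcp_pos: [571.7, 205.5, 56.4]
orientation: [0.987, 0.158, -0.0, 0.0]
force: [0.1, -0.4, 0.2]
grip_width: 0.0
grasp_force: 0.3
```

jog_arm --plan '[1,0.015,0.031,0,0,1,0.02,0.064,0,0,1,0.02,0.098,0,0,1,0.013,0.131,0,0,1,0.001,0.162,0,0]'

```text
time_s: 18.05
tcp_pos: [571.9, 254.8, 56.5]
orientation: [0.987, 0.158, 0.0, -0.0]
force: [1.0, -1.8, 0.2]
grip_width: -0.1
grasp_force: 0.4
```

jog_arm --plan '[1,-0.008,0.016,0,0,1,-0.005,0.003,0.02,0,1,-0.005,0.003,0.25,0,1,-0.1,-0.1,0.45,0,1,-0.3,-0.1,0.5,0]'

```text
time_s: 18.68
tcp_pos: [492.2, 223.5, 207.3]
orientation: [0.988, 0.156, 0.003, -0.0]
force: [0.8, -0.2, 0.7]
grip_width: 0.1
grasp_force: 0.0
```

jog_arm --plan '[1,-0.2,-0.15,0.1,0,1,-0.35,-0.3,0.15,0,1,-0.45,-0.45,0.15,0,1,-0.5,-0.6,0.15,0,1,-0.5,-0.8,0.15,0]'

```text
time_s: 19.3
tcp_pos: [339.6, -16.4, 249.2]
orientation: [0.987, 0.159, 0.002, 0.001]
force: [1.8, -0.1, 0.4]
grip_width: 0.2
grasp_force: 0.0
```

jog_arm --plan '[1,0,-0.2,0,0,1,0,-0.4,0,0,1,0,-0.6,0,0,1,0,-0.6,0,0]'

```text
time_s: 19.8
tcp_pos: [339.6, -198.8, 247.5]
orientation: [0.988, 0.154, -0.001, 0.0]
force: [0.4, 0.5, 0.4]
grip_width: 0.1
grasp_force: 0.0
```

```bash
python3 - <<'E'
from h import *
print(sense()["time_s"],sense()["tcp_pos"],sense()["force"])
im2,d=camera("top")
a=cv2.imread("pics/top0.png")
f=lambda i:cv2.resize(i[145:230,145:325],None,fx=3.4,fy=3.4,interpolation=cv2.INTER_CUBIC)
cv2.imwrite("pics/fin.png",np.vstack([f(a),f(im2)]))
E
```

```text
19.8 [ 339.57637921 -198.7735998   247.51239529] [0.43206451 0.52245064 0.44196261]
```

View pics/fin.png

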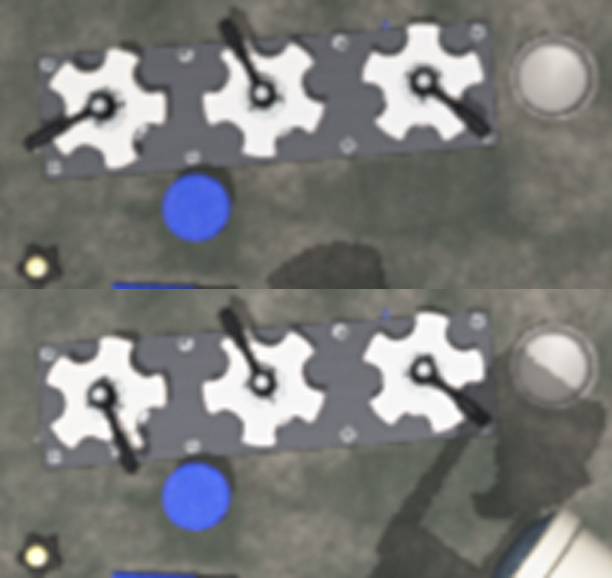

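The last view shows lever a turned about 85 deg (grip now at (130,465), col,row). Levers b and c, the jar and the dish are where they were, and the arm is clear.

```bash
python3 -c "
from station import *
print(hand_in())"
```

```text
the job is handed in; nothing more can be done
None
```

I handed the job in at about 20 s of the 72 s allowed; the hand-in returned no verdict. Wheels b and c turned freely, so I took a as the binding one without pushing it first, slackened its lever about 85° counter-clockwise and turned all three wheels on by about one pocket; levers b and c, the jar and the dish show unmoved in the last picture, and the arm never went near the spanner, which was out of that picture.

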